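# Half-close the bayonet lid of a tumbling drum and hold it at the vent mark

### The arm

A 6-joint arm with a two-finger parallel gripper is mounted at the origin on the work surface. World frame = base frame: x ahead of the robot, y to its left, z up, the work surface at z = 0. Lengths are in m, angles in rad, forces in N, time in s.
With the tool pointing down it reaches from about 0.325 to 0.875 m from the base axis. Payload 4.4 kg.
Tool frame: the origin (TCP) lies midway between the tips of the shut fingers; the grasp point (between the pads) lies 19 mm behind it; z points along the fingers, y is the line along which they close (so a half turn about z gives the same grasp; the last joint's range is limited). The gripper opens to 85 mm and grips with 20 to 120 N. Pads are 22 mm wide; open, the fingers measure 114 mm over their backs; the gripper's body (76 mm by 85 mm) begins 54 mm behind the grasp point. The pads swing forward as they close: fully open they stand 13 mm farther back than shut.
Start: joints at [-1.391, 0.207, 1.542, -0, 1.393, -0.15], TCP at [0.187, -0.544, 0.231] pointing down, gripper open.
Joint ranges: [-2.73, 2.73], [-0.86, 2.22], [0.23, 2.46], [-1.11, 4.25], [0.08, 2.63], [-2.82, 2.82]. Speed limits (rad/s): [2.79, 2.79, 3.14, 3.14, 3.14, 3.14].

### API

Orientations are given as a rotation vector (axis times angle).
In Python, from workcell import telemetry, viewer, env gives the robot as it stands.
- The arm moves only by the shell command python3 -m crank 'ROWS' [FORCE]. ROWS is JSON, a list of rows, each an object of numbers: "x", "y", "z": the shift along the tool's x, y, z in units of 0.1 m (1.0 is 0.1 m); "turn": the turn about the tool's z in units of 60 degrees (1.0 is 60 degrees); "fingers": the opening, from -1 (shut) to 1 (fully open). A call has 1 to 8 rows; each row is the pose to reach, as a shift and turn from the pose commanded when the call began, along the tool's axes at that moment; what a row does not reach only later rows make up. A row lasts 1/8 s, in which the tool goes at most 62.5 mm and 10.7 degrees, less where a joint would pass 70% of its speed; a pose out of reach is approached as far as the arm can. A call with a number of a shift or a turn outside -1 to 1 is refused whole. A call with a gripper value outside its range is refused whole. The fingers move at their own pace and stop on an object; FORCE is the grip in N (left out, the last holds). Time passes only in rows, so rows that repeat a pose let the fingers close. It gives the time, the measured TCP pose, the force, the opening and the grip force at its end, in the units of the state.
- telemetry.observe(): the state, without advancing time (a new reading comes with each control period).
- viewer.grab_frame(name): name is "side" or "top"; returns (picture, depth): 420x560x3 uint8, blue, green, red; 420x560 float32, m along the optical axis (not along the pixel's ray), 0 where there is no reading.
- viewer.get_calibration(name): a dict with "vertical_fov" (degrees; the focal length in pixels is half the picture's height over the tangent of half this angle, whatever the lens; pixels are square), "cx", "cy" (the principal point, pixels), "k1" (the pictures are not rectified: a ray, as slopes to the right and down, at radius r is drawn at 1 + k1 r^2 times it, then the intrinsics apply), "origin" and "rotation" of the camera in the world. Camera axes: x right, y down, z forward; pixel columns grow to the right and rows downward; lengths in m; the calibration is good to about 2 mm. A picture is of the moment at which its call begins. get_calibration takes no time and is no camera call.
- env.finish_job(): hands the job in; it is judged then, once.
Trained networks look in the newest picture that a camera, given by its name, has taken for a name from the list of things; names that differ only in an ending like _2 or _b are one class to them, and where a whole thing is asked for, a point or a joint stands for the part that bears it (a point fixed in the world has none). Each returns a list of dicts, best first, with "p" (0 to 1); they miss things now and then, are a little off and sometimes report something else, mostly with a low value. They report only what shows in the picture. A call takes as long as a camera call. They do not tell look-alikes from the thing itself.
- viewer.find_in(name, camera): "position" ([column, row] in pixels, amid what is visible of it).
- viewer.masks_of(name, camera): "pixels" (420x560 bool, what is visible of it) and "position" ([column, row] in pixels, amid what is visible of it).
- viewer.mark_of(name, camera): "position" ([column, row] in pixels: a listed point, or the origin of a listed thing).
The state is a dict: "clock": time; "joints": joint angles; "joint_vel": joint speeds; "effort": joint torques, N m; "tool_pos": TCP position; "orientation": TCP orientation; "force": force on the tool from outside, world axes, zero at the start; "moment": the same for the moment, N m; "gripper_width": finger opening in m; "finger_force": force on a finger pad.
Only numpy, scipy, OpenCV 4.12 (cv2) and the standard library are available. Lean on these libraries where they do the work, as an engineer would, in place of code of your own. Each camera call takes 0.05 s, during which the arm holds its last target. There are 200 camera calls.

### The job

Swing the small steel drum's carry handle, which stands up over its mouth, right out to the side until it seats in its end detent. Then fit the lid that has a bar grip and two side pins: pins down through the two slots of the neck until its flange lies on the rim, and turn it clockwise (seen from above) until the bar lines up with the two ribs on the drum's shoulder; that is the vent position, half-way to the lock, so stop there and never turn it on into the spring catch. Finish while still gripping the lid in that position: do not let go, and leave the other things on the bench where they are.

Things in the scene. Friction and masses are not known exactly. Their poses are not given: they have to be found in the camera images.
- drum: Fixed steel tumbling drum, 125 mm diameter; origin at the centre of its underside, z up. Shoulder 90 mm above the bench; on it a neck 92 mm in outer diameter, its rim 125 mm above the bench. The handle's lugs are at its +x and -x sides.
- slot (a point): Middle of one of the two entry slots that cut the rim on opposite sides of the mouth, at rim height, 39 mm from the neck's axis, 135 degrees counter-clockwise (from above) of the drum's x axis; the other is at 315. Slots 16 mm wide; the lid's flange covers them. Same axes as the drum.
- groove (a point): Mid-height of the groove under the 7 mm thick rim lip, below the slot, 13 mm below the rim. The groove is 12 mm high and runs clockwise from each slot; the pins travel 90 degrees in it to an end stop. A stop right beside the slot bars turning counter-clockwise.
- rib (a point): Middle of one of two low dark ribs (7 x 13 mm, 7 mm high) on the drum's shoulder just outside the neck, at the drum's +y side (this one) and -y side. They mark half-way: 45 degrees clockwise of the slots.
- mouth (a point): Centre of the neck's round mouth, 66 mm wide, level with the rim, 125 mm above the bench; same axes as the drum.
- handle_hinge (a point): Middle of the handle's hinge axis, which runs along the drum's x axis, 103 mm above the bench.
- handle_bar (a point): Middle of the handle's cross bar (rubber sleeve, 12 mm diameter, 84 mm long), 115 mm from the hinge axis and parallel to it. Two 8 mm steel rods, 56 mm to either side of the middle, join it to the lugs.
- handle (a joint): Angle of the carry handle, rad: 0 upright over the mouth, growing as it swings to the drum's +y side. It stays where it is left (light friction). From about 1.1 a spring ball resists (about 2 N at the bar), at 1.3 it is overcome and the handle snaps to its end at 1.5, nearly level, where the ball keeps it.
- lid_center (a point): Centre of the grip bar of the loose bayonet lid (about 0.3 kg), half-way up the bar, 46 mm above the lid's underside; z up, x along the bar (76 x 14 x 40 mm). Below it a round flange, 92 mm in diameter, its top 20 and its underside 26 mm below this point. With the flange on the rim this point is 26 mm above the rim; turned under the lip, the lid has 2 mm of play upward.
- lid_pin (a point): On the lid's axis, level with its two pins, 39 mm below point lid_center; same axes. The pins, round and 8 mm thick, stick out along +x and -x (in line with the bar) to 38 mm from the axis, from a plug 56 mm in diameter (foot tapered to 48) and 20 mm deep under the flange, on which the lid stands. The lid is the same turned half round.
- lock_catch (a joint): How far the spring catch in the neck's groove is pressed down, m: 0 when free. A pin begins to press it about 67 degrees clockwise of the slots and clicks over it at 78 degrees.
- plug_lid: Another lid, not for this job: flange 88 mm in diameter with a round knob and no pins, 48 mm high. Origin at the centre of its underside.
- plate: Bystander: steel plate with a hole, 90 x 140 x 8 mm, lying flat. Origin at the centre of its underside.
- spacer: Bystander: steel spacer ring 48 mm in diameter, 18 mm high. Origin at the centre of its underside.
- wrench: Bystander: wrench 180 mm long, lying flat.
- bush: Bystander: dark flanged steel bush, 52 mm in diameter, 38 mm high. Origin at the centre of its underside.
- jar: Bystander: glass jar with a steel cap, 64 mm in diameter, 85 mm high. Origin at the centre of its underside.
- bar: Bystander: flat steel bar 160 x 25 x 12 mm. Origin at the centre of its underside.
There are look-alikes about, which are no part of the job. Leave any red look-alike of the part that bears lid_center alone.

How it is judged:
By the outcome, as a careful person would: the job done as asked, in the order asked, and still so for the second after the job is handed in, while the arm keeps its last pose, push and grip.
It also fails if it takes over 69 s, if anything falls off the work surface, if the arm or the gripper's body presses on something with over 40 N, if the wrist force passes 120 N, or if a joint passes its speed limit or range.

## Working session

There is one attempt and no reset: what is moved stays moved. The work goes in short steps, Python scripts to look and compute and a shell command to move; the robot and the scene stay as the last step left them, time stands still between calls to the robot, and variables do not carry over. Pictures are saved under pics/ and viewed, at most 10 in all, crops included, and the job is handed in when it is done.

```bash
ls; mkdir -p pics; cat > h.py <<'E'
import numpy as np,cv2
from scipy.spatial.transform import Rotation as R
from workcell import telemetry, viewer, env
def cal(n):
    c=viewer.get_calibration(n); f=210/np.tan(np.radians(c['vertical_fov'])/2)
    return c,f,np.array(c['origin']),np.array(c['rotation'])
def ray(n,p):
    c,f,o,M=cal(n); d=np.array([(p[0]-c['cx'])/f,(p[1]-c['cy'])/f]); u=d.copy()
    for _ in range(30): u=d/(1+c['k1']*(u@u))
    return o,M@np.array([u[0],u[1],1])
def at_z(n,p,z):
    o,d=ray(n,p); return o+d*(z-o[2])/d[2]
def at_d(n,p,dep):
    o,d=ray(n,p); return o+d*dep
def proj(n,P):
    c,f,o,M=cal(n); q=M.T@(np.array(P)-o); u=q[:2]/q[2]; u=u*(1+c['k1']*(u@u)); return u*f+[c['cx'],c['cy']]
def shift(target):  # world displacement -> tool units
    s=telemetry.observe(); return R.from_rotvec(s['orientation']).inv().apply(np.array(target)-s['tool_pos'])*10
E
python3 - <<'E'
from h import *
for n in('top','side'):
    im,d=viewer.grab_frame(n); cv2.imwrite(f'pics/{n}0.png',im); np.save(f'{n}0.npy',d)
    print(n,viewer.get_calibration(n))
    for k in('drum','slot','rib','mouth','handle_bar','handle_hinge','lid_center','lid_pin','plug_lid','jar'):
        print(k,[(np.round(r['position'],1).tolist(),round(r['p'],2)) for r in viewer.mark_of(k,n)][:4])
print(telemetry.observe())
E
```

```text
pics
top {'vertical_fov': 50.818602755089046, 'cx': 275.39729937425795, 'cy': 218.3671758555023, 'k1': -0.010760070209371704, 'origin': array([0.39031933, 0.02969372, 1.22878445]), 'rotation': array([-2.12796511,  2.16387045, -0.1731131 ])}
drum [([244.1, 251.8], 0.6)]
slot [([230.6, 259.5], 0.69)]
rib [([218.2, 260.0], 0.76)]
mouth [([237.9, 250.5], 0.57)]
handle_bar [([236.0, 243.0], 0.81), ([333.8, 259.8], 0.3)]
handle_hinge [([237.8, 251.8], 0.6), ([317.6, 201.5], 0.26)]
lid_center [([421.4, 313.4], 0.83), ([369.6, 211.0], 0.82), ([380.3, 263.9], 0.7)]
lid_pin [([367.9, 210.6], 0.78), ([311.3, 201.1], 0.75), ([234.1, 244.8], 0.66), ([382.1, 264.9], 0.6)]
plug_lid [([337.3, 257.3], 0.58), ([122.6, 282.8], 0.34)]
jar [([404.7, 161.5], 0.94), ([423.2, 264.2], 0.66), ([304.6, 159.1], 0.35)]
side {'vertical_fov': 53.860421794148806, 'cx': 286.47438949460036, 'cy': 213.03337775677753, 'k1': -0.12950238824044494, 'origin': array([0.34405655, 1.09968634, 0.89492443]), 'rotation': array([-0.21118423,  2.68645199, -1.4175803 ])}
drum [([296.9, 266.0], 0.64)]
slot [([307.5, 241.1], 0.56)]
r
[... 418 characters left out ...]
90.4], 0.85)]
{'clock': 1.1, 'joints': array([-1.39047575e+00,  2.06609664e-01,  1.54149614e+00, -3.02666259e-05,
        1.39351350e+00, -1.50473871e-01]), 'joint_vel': array([-0.0011695 , -0.00218444,  0.00023953,  0.00023145, -0.0011524 ,
       -0.00138281]), 'effort': array([ 8.01173082e-04, -3.83046770e+01, -2.91979641e+01, -5.85014141e-05,
        6.78302677e-04, -1.49756367e-07]), 'tool_pos': array([ 0.18675094, -0.54382584,  0.23127801]), 'orientation': array([-3.09869222e+00, -5.17248794e-01,  4.74164732e-05]), 'force': array([ 0.72044012,  0.24400717, -0.0450017 ]), 'moment': array([ 0.00152741, -0.03253903,  0.02916922]), 'finger_force': 0.0, 'gripper_width': 0.08533309323273341}
```

```bash
sed -i "s/np.array(c\['rotation'\])/R.from_rotvec(c['rotation']).as_matrix()/" h.py
python3 - <<'E'
from h import *
d=np.load('top0.npy')
def info(p):
    q=d[int(round(p[1])),int(round(p[0]))]; return np.round(at_d('top',p,q),3)
for p in [(421.4,313.4),(369.6,211),(380.3,263.9),(337,257),(236,243),(218.2,260),(238,251)]: print(p,info(p))
im=cv2.imread('pics/top0.png'); c=im[130:345,190:480]; cv2.imwrite('pics/topc.png',cv2.resize(c,None,fx=2.7,fy=2.7,interpolation=cv2.INTER_CUBIC))
im=cv2.imread('pics/side0.png'); c=im[140:350,170:450]; cv2.imwrite('pics/sidec.png',cv2.resize(c,None,fx=2.8,fy=2.8,interpolation=cv2.INTER_CUBIC))
E
```

```text
(421.4, 313.4) [ 0.314 -0.356  0.063]
(369.6, 211) [ 0.589 -0.239  0.043]
(380.3, 263.9) [ 0.444 -0.26   0.047]
(337, 257) [ 0.464 -0.144  0.052]
(236, 243) [0.489 0.111 0.223]
(218.2, 260) [0.459 0.167 0.092]
(238, 251) [0.471 0.106 0.222]
```

View pics/topc.png

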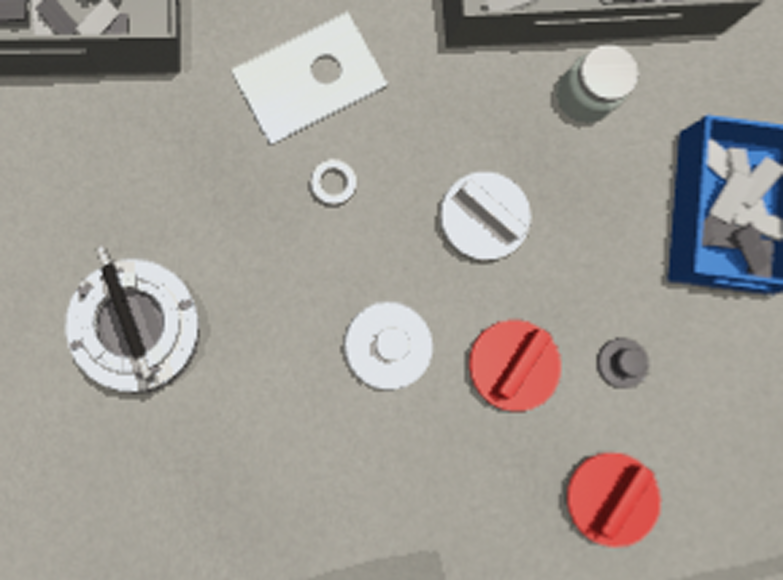

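View pics/sidec.png

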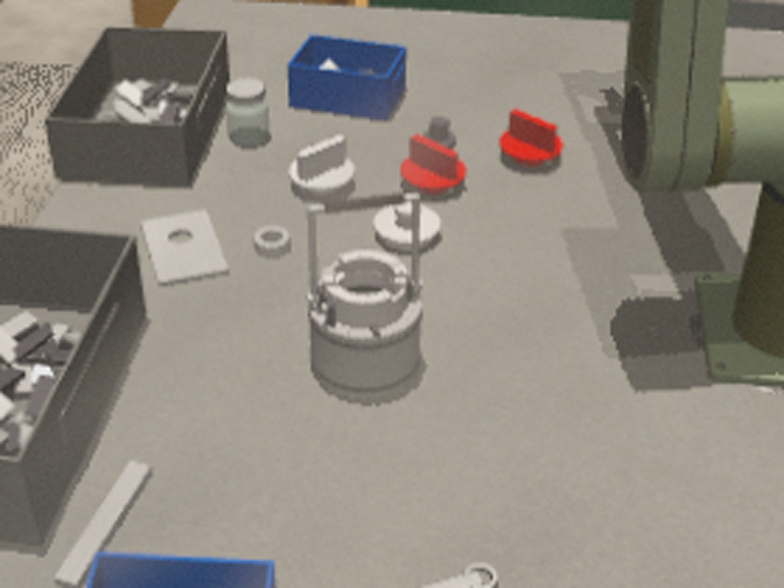

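The top crop shows the drum at about (132,326), with its dark handle bar upright over the mouth and the ribs at (76,345) and (185,305). The steel bar-grip lid is at (485,216), which is full-frame (369.6,211). The two red look-alikes are at (515,365) and (613,498). The side crop confirms that the handle is upright. Next I'll fit the geometry.

```bash
python3 - <<'E'
from h import *
from scipy.optimize import least_squares
for n in ('top','side'):
    d=np.load(f'{n}0.npy'); c,f,o,M=cal(n)
    vv,uu=np.mgrid[0:420,0:560]; x=(uu-c['cx'])/f;y=(vv-c['cy'])/f; a,b=x.copy(),y.copy()
    for _ in range(20): s=1+c['k1']*(a*a+b*b); a,b=x/s,y/s
    P=(np.stack([a,b,np.ones_like(a)],-1)*d[...,None])@M.T+o; P[d==0]=np.nan
    np.save(f'P{n}.npy',P)
    def near(cx,cy,r): return np.hypot(P[...,0]-cx,P[...,1]-cy)<r
    def fit(Q,r):
        # centre via outer edge: minimise soft count outside radius
        ctr=(Q[:,:2].max(0)+Q[:,:2].min(0))/2; return ctr, (Q[:,:2].max(0)-Q[:,:2].min(0))
    z=P[...,2]
    print(n)
    D=P[near(.47,.12,.09)]
    for lo,hi,l in((.083,.098,'shoulder'),(.118,.132,'rim')):
        Q=D[(D[:,2]>lo)&(D[:,2]<hi)]; print(l,len(Q),np.round(fit(Q,0),4),np.median(Q[:,2]))
    H=D[D[:,2]>.205]; H0=H.mean(0); w,v=np.linalg.eigh(np.cov(H[:,:2].T)); v=v[:,1]
    print('handle',len(H),H0.round(4),np.degrees(np.arctan2(v[1],v[0])),np.ptp((H-H0)[:,:2]@v),H[:,2].max())
    L=P[near(.59,-.24,.065)]
    Q=L[(L[:,2]>.018)&(L[:,2]<.034)]; print('flange',len(Q),np.round(fit(Q,0),4),np.median(Q[:,2]))
    B=L[L[:,2]>.055]; B0=B.mean(0); w,v=np.linalg.eigh(np.cov(B[:,:2].T)); v=v[:,1]
    print('lidbar',len(B),B0.round(4),np.degrees(np.arctan2(v[1],v[0])),np.ptp((B-B0)[:,:2]@v),np.median(B[:,2]))
    im=cv2.imread(f'pics/{n}0.png'); 
    cx,cy=(238,251) if n=='top' else (301,240)
    k=im[cy-45:cy+45,cx-45:cx+45]; cv2.imwrite(f'pics/d{n}.png',cv2.resize(k,None,fx=6,fy=6,interpolation=cv2.INTER_CUBIC))
a,b=[cv2.imread(f'pics/d{n}.png')[:,:] for n in('top','side')]
cv2.imwrite('pics/drum2.png',cv2.resize(np.hstack([a,b]),(800,400)))
E
```

```text
top
shoulder 685 [[0.4851 0.1159]
 [0.1246 0.1233]] 0.09058923604394553
rim 420 [[0.4808 0.1162]
 [0.0983 0.0907]] 0.12529977820523552
handle 246 [0.4851 0.1121 0.2226] -160.24157733757465 0.1183157169335905 0.22799588488940525
flange 619 [[ 0.596  -0.2432]
 [ 0.0878  0.0912]] 0.02677270285906852
lidbar 170 [ 0.5953 -0.2418  0.0651] 46.98012126046673 0.07554558663451494 0.06562041239155914
side
shoulder 377 [[0.4843 0.129 ]
 [0.1219 0.1008]] 0.09139175468060934
rim 279 [[0.4847 0.116 ]
 [0.1112 0.0939]] 0.12373600420276842
handle 164 [0.4861 0.1171 0.2186] -160.18543164824175 0.11725007072540691 0.22509412978600551
flange 178 [[ 0.5972 -0.2337]
 [ 0.09    0.0799]] 0.02494321115648579
lidbar 70 [ 0.597  -0.2373  0.062 ] 46.97095540196662 0.07714539154517418 0.06246166920898211
```

View pics/drum2.png

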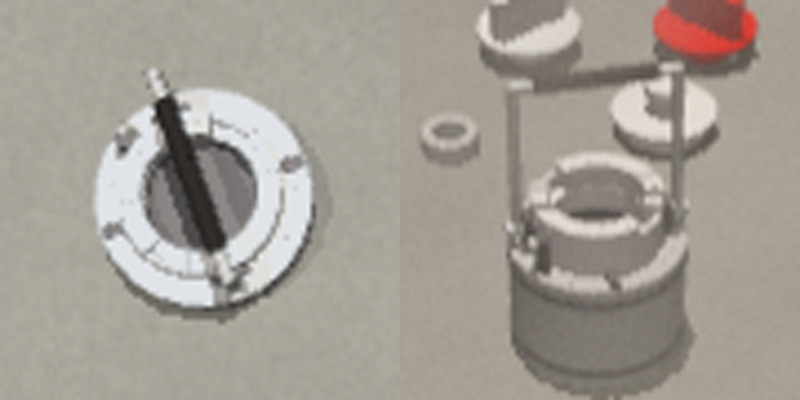

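```bash

python3 -m crank '[{"x":0.5,"y":-0.47,"fingers":-1},{"x":1,"y":-0.95,"fingers":-1},{"x":1,"y":-0.95,"fingers":-1}]'
python3 -m crank '[{"x":0.5,"y":-0.47,"fingers":-1},{"x":1,"y":-0.95,"fingers":-1},{"x":1,"y":-0.95,"fingers":-1}]'
python3 -m crank '[{"x":0.5,"y":-0.47,"fingers":-1},{"x":1,"y":-0.95,"fingers":-1},{"x":1,"y":-0.95,"fingers":-1}]'
python3 - <<'E'
from h import *
P=np.load('Ptop.npy'); C=np.array([.4848,.1158])
for n in('top','side'):
    P=np.load(f'P{n}.npy'); r=np.hypot(P[...,0]-C[0],P[...,1]-C[1]); a=np.degrees(np.arctan2(P[...,1]-C[1],P[...,0]-C[0]))
    m=(r>.036)&(r<.043)&(P[...,2]<.15); print(n,[(k,round(float(np.median(P[...,2][m&(a>=k)&(a<k+15)])),3)) for k in range(-180,180,15) if (m&(a>=k)&(a<k+15)).any()])
for n,p,z in(('top',(230.6,259.5),.125),('side',(307.5,241.1),.125),('top',(218.2,260),.097),('side',(302.4,258.1),.097)):
    q=at_z(n,p,z)[:2]-C; print(n,p,q,np.hypot(*q),np.degrees(np.arctan2(q[1],q[0])))
s=telemetry.observe(); print(s['tool_pos'],s['orientation'],s['clock'],s['joints'])
T=np.array([.485,.1155]); y=np.array([-.339,.941])
print(shift([*(T-.05*y),.205]))
E
```

```text
top [(-180, 0.125), (-165, 0.126), (-150, 0.127), (-135, 0.125), (-120, 0.126), (-105, 0.124), (-90, 0.126), (-75, 0.124), (-60, 0.125), (-45, 0.107), (-30, 0.108), (-15, 0.122), (0, 0.126), (30, 0.126), (45, 0.126), (60, 0.126), (75, 0.125), (90, 0.126), (105, 0.126), (120, 0.125), (135, 0.109), (150, 0.107), (165, 0.124)]
side [(-180, 0.123), (-165, 0.124), (-150, 0.123), (-135, 0.123), (-120, 0.108), (-105, 0.106), (-90, 0.111), (-75, 0.107), (-60, 0.107), (-45, 0.112), (-30, 0.114), (-15, 0.123), (0, 0.125), (15, 0.123), (30, 0.123), (45, 0.125), (60, 0.123), (75, 0.122), (90, 0.115), (105, 0.117), (120, 0.125), (135, 0.113), (150, 0.118), (165, 0.124)]
top (230.6, 259.5) [-0.02668203  0.01629808] 0.03126592628464566 148.58233067659947
side (307.5, 241.1) [-0.02374647  0.01099867] 0.02616993245018315 155.14780328538518
top (218.2, 260) [-0.02570954  0.05052049] 0.05668598387569326 116.97124272795439
side (302.4, 258.1) [-0.01483095  0.05837555] 0.06023007936877838 104.2550269056064
[ 0.18675094 -0.54382584  0.23127801] [-3.09869222e+00 -5.17248794e-01  4.74164732e-05] 1.1 [-1.39047575e+00  2.06609664e-01  1.54149614e+00 -3.02666259e-05
  1.39351350e+00 -1.50473871e-01]
[ 4.96977461 -4.76702682  0.26280048]validation failed for argument at $[0]...
validation failed for argument at $[0]...
validation failed for argument at $[0]...
```

```bash

python3 -m crank '[{"x":0.5,"y":-0.47,"z":0,"turn":0,"fingers":-1},{"x":1,"y":-0.95,"z":0,"turn":0,"fingers":-1},{"x":1,"y":-0.95,"z":0,"turn":0,"fingers":-1}]'
```

```text
clock: 1.48
tool_pos: [0.2516, -0.4185, 0.231]
orientation: [-3.097, -0.522, -0.0]
force: [1.2, -0.6, -0.2]
gripper_width: 0.0322
finger_force: 0.0
```

```bash

python3 -m crank '[{"x":0.5,"y":-0.47,"z":0,"turn":0,"fingers":-1},{"x":1,"y":-0.95,"z":0,"turn":0,"fingers":-1},{"x":1,"y":-0.95,"z":0,"turn":0,"fingers":-1}]'
python3 -m crank '[{"x":0.5,"y":-0.47,"z":0,"turn":0,"fingers":-1},{"x":1,"y":-0.95,"z":0,"turn":0,"fingers":-1},{"x":1,"y":-0.95,"z":0,"turn":0,"fingers":-1}]'
python3 -m crank '[{"x":0.5,"y":-0.47,"z":0,"turn":0,"fingers":-1},{"x":1,"y":-0.95,"z":0,"turn":0,"fingers":-1},{"x":1,"y":-0.95,"z":0,"turn":0,"fingers":-1}]'
python3 -m crank '[{"x":0.5,"y":-0.47,"z":0,"turn":0,"fingers":-1},{"x":1,"y":-0.95,"z":0,"turn":0,"fingers":-1},{"x":1,"y":-0.95,"z":0,"turn":0,"fingers":-1},{"x":1,"y":-0.95,"z":0,"turn":0,"fingers":-1}]'
python3 -c "
from h import *
y=np.array([-.339,.941]);print(shift([*(np.array([.485,.1155])-.05*y),.205]))"
```

```text
clock: 1.85
tool_pos: [0.3151, -0.2972, 0.2315]
orientation: [3.097, 0.523, 0.0]
force: [-0.1, -0.1, 0.6]
gripper_width: -0.0001
finger_force: 0.0
clock: 2.22
tool_pos: [0.3791, -0.1755, 0.2316]
orientation: [3.097, 0.523, 0.001]
force: [-0.2, -1.5, -0.1]
gripper_width: 0.0002
finger_force: 0.0
clock: 2.6
tool_pos: [0.4431, -0.0535, 0.2315]
orientation: [3.097, 0.522, 0.001]
force: [-0.6, -0.6, 1.1]
gripper_width: -0.0001
finger_force: 0.0
clock: 3.1
tool_pos: [0.5057, 0.0665, 0.231]
orientation: [3.098, 0.517, -0.002]
force: [0.6, -0.6, -0.2]
gripper_width: 0.0004
finger_force: 0.0
[-0.02900386 -0.03118984  0.25955543]
```

```bash

python3 -m crank '[{"x":-0.03,"y":0,"z":0.3,"turn":0,"fingers":-1},{"x":-0.03,"y":0,"z":0.56,"turn":0,"fingers":-1},{"x":-0.03,"y":0,"z":0.56,"turn":0,"fingers":-1}]'
python3 -m crank '[{"x":0,"y":-0.2,"z":0,"turn":0,"fingers":-1},{"x":0,"y":-0.35,"z":0,"turn":0,"fingers":-1},{"x":0,"y":-0.5,"z":0,"turn":0,"fingers":-1},{"x":0,"y":-0.65,"z":0,"turn":0,"fingers":-1},{"x":0,"y":-0.65,"z":0,"turn":0,"fingers":-1}]'
python3 - <<'E'
from h import *
im,d=viewer.grab_frame('side'); cv2.imwrite('pics/side1.png',cv2.resize(im[130:330,190:430],(720,600)))
E
```

```text
clock: 3.48
tool_pos: [0.5001, 0.0645, 0.173]
orientation: [-3.099, -0.512, 0.009]
force: [0.3, 0.0, 0.6]
gripper_width: 0.0002
finger_force: 0.0
clock: 4.1
tool_pos: [0.481, 0.1295, 0.1754]
orientation: [-3.098, -0.52, -0.0]
force: [-0.5, 0.3, 0.8]
gripper_width: -0.0002
finger_force: 0.0
```

View pics/side1.png

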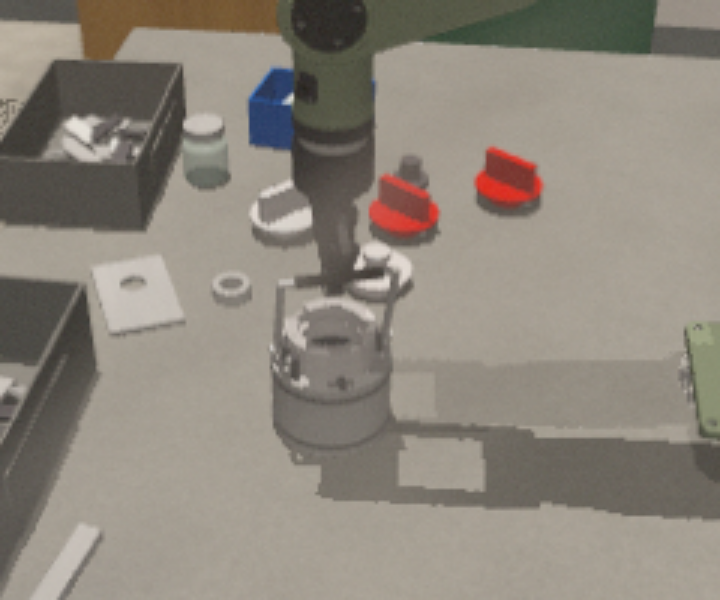

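The side view shows the bar (now at about (335,277)) tilting towards the camera with the finger behind it, so the handle is swinging towards +y. I'll keep pushing.

```bash

python3 -m crank '[{"x":0,"y":-0.15,"z":0.05,"turn":0,"fingers":-1},{"x":0,"y":-0.3,"z":0.1,"turn":0,"fingers":-1},{"x":0,"y":-0.45,"z":0.2,"turn":0,"fingers":-1},{"x":0,"y":-0.6,"z":0.28,"turn":0,"fingers":-1},{"x":0,"y":-0.6,"z":0.28,"turn":0,"fingers":-1}]'
python3 - <<'E'
from h import *
im,d=viewer.grab_frame('side'); im2,_=viewer.grab_frame('top')
T=np.array([.485,.1155]); y=np.array([-.339,.941])
for n in('side','top'):
    for r in viewer.mark_of('handle_bar',n)[:1]:
        p=r['position']; o,dd=ray(n,p); best=min((np.linalg.norm(np.cross(dd/np.linalg.norm(dd),np.array([*(T+.115*np.sin(t)*y),.103+.115*np.cos(t)])-o)),t) for t in np.arange(0,1.7,.01)); print(n,p,r['p'],best)
cv2.imwrite('pics/s2.png',np.hstack([cv2.resize(im[180:300,240:370],(400,370)),cv2.resize(im2[190:310,180:310],(400,370))]))
E
```

```text
clock: 4.78
tool_pos: [0.4602, 0.1862, 0.1458]
orientation: [-3.098, -0.52, 0.005]
force: [0.5, 0.7, -0.0]
gripper_width: 0.0002
finger_force: 0.0
side [308.6, 249.2] 0.59 (np.float64(0.003507890593949628), np.float64(1.04))
top [199.3, 261.0] 0.67 (np.float64(0.0007038635949380126), np.float64(0.9400000000000001))
```

View pics/s2.png

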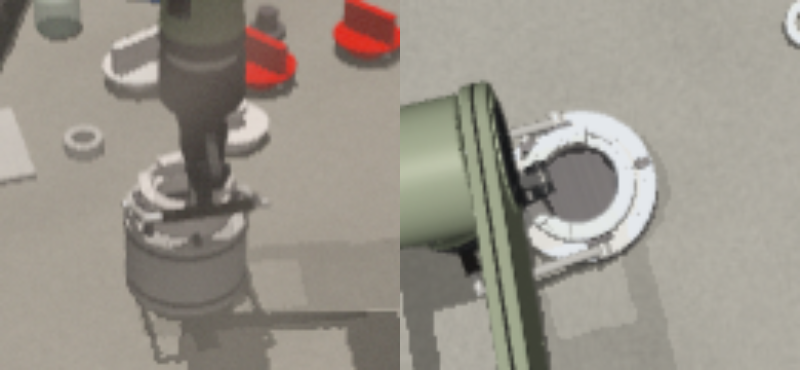

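The handle is at about 1.0 rad, with the finger behind the bar. I'll lift, move over the bar and press down along the arc.

```bash

python3 -m crank '[{"x":0,"y":0.1,"z":-0.55,"turn":0,"fingers":-1},{"x":0,"y":-0.27,"z":-0.55,"turn":0,"fingers":-1},{"x":0,"y":-0.27,"z":-0.55,"turn":0,"fingers":-1},{"x":0,"y":-0.27,"z":-0.55,"turn":0,"fingers":-1}]'
python3 -m crank '[{"x":0,"y":0,"z":0.3,"turn":0,"fingers":-1},{"x":0,"y":-0.04,"z":0.45,"turn":0,"fingers":-1},{"x":0,"y":-0.08,"z":0.58,"turn":0,"fingers":-1},{"x":0,"y":-0.1,"z":0.7,"turn":0,"fingers":-1},{"x":0,"y":-0.12,"z":0.8,"turn":0,"fingers":-1},{"x":0,"y":-0.12,"z":0.82,"turn":0,"fingers":-1}]'
python3 -m crank '[{"x":0,"y":0,"z":-0.5,"turn":0,"fingers":-1},{"x":0,"y":0.3,"z":-0.9,"turn":0,"fingers":0},{"x":-0.3,"y":0.9,"z":-0.9,"turn":0,"fingers":0},{"x":-0.3,"y":1,"z":-0.9,"turn":0,"fingers":0}]'
python3 - <<'E'
from h import *
im,d=viewer.grab_frame('side'); im2,_=viewer.grab_frame('top')
T=np.array([.485,.1155]); y=np.array([-.339,.941])
for n in('side','top'):
    for r in viewer.mark_of('handle_bar',n)[:1]:
        p=r['position']; o,dd=ray(n,p); best=min((np.linalg.norm(np.cross(dd/np.linalg.norm(dd),np.array([*(T+.115*np.sin(t)*y),.103+.115*np.cos(t)])-o)),t) for t in np.arange(0,1.7,.01)); print(n,p,r['p'],best)
cv2.imwrite('pics/s3.png',np.hstack([cv2.resize(im[180:300,240:370],(400,370)),cv2.resize(im2[190:310,160:290],(400,370))]))
s=telemetry.observe(); print(s['joints'])
P=np.array([.5955,-.2415,.031]); print(shift(P)) 
E
```

```text
clock: 5.48
tool_pos: [0.4532, 0.2102, 0.2022]
orientation: [3.098, 0.517, -0.0]
force: [0.2, 0.0, -0.6]
gripper_width: 0.0
finger_force: 0.0
clock: 6.22
tool_pos: [0.4486, 0.2216, 0.1192]
orientation: [3.098, 0.518, -0.003]
force: [0.1, -0.0, -0.1]
gripper_width: 0.0003
finger_force: 0.0
clock: 6.72
tool_pos: [0.4535, 0.1152, 0.2112]
orientation: [3.098, 0.512, 0.003]
force: [0.5, 0.5, 0.2]
gripper_width: 0.0427
finger_force: 0.0
side [308.7, 266.2] 0.63 (np.float64(0.0009369383706209343), np.float64(1.5))
top [192.5, 264.1] 0.65 (np.float64(0.0051186383611841425), np.float64(1.35))
[ 6.93040617e-02 -3.68291502e-03  1.81761981e+00  7.05433968e-04
  1.32786111e+00  1.30947865e+00]
[0.17717533 3.86371405 1.78808685]
```

View pics/s3.png

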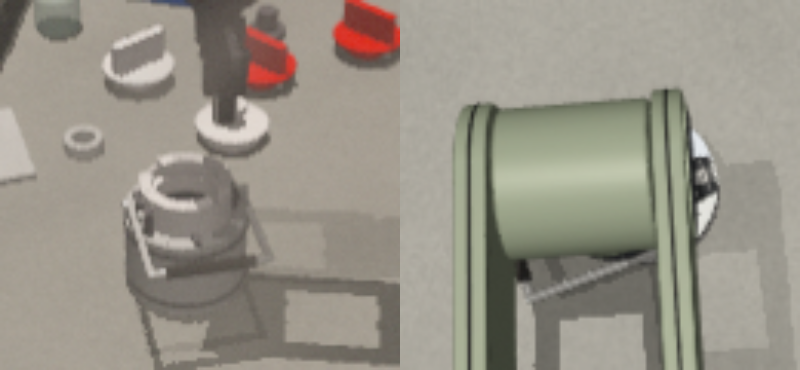

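The crop shows the handle level at the drum's +y side (bar at (205,268) on the left). The side network gives 1.50 rad, so it is seated. Next is the steel lid.

```bash

python3 -m crank '[{"x":0,"y":0.5,"z":0,"turn":0,"fingers":0},{"x":0.04,"y":1,"z":0,"turn":0,"fingers":0}]'
python3 -m crank '[{"x":0,"y":0.5,"z":0,"turn":0,"fingers":0},{"x":0.04,"y":1,"z":0,"turn":0,"fingers":0}]'
python3 - <<'E'
from h import *
im,d=viewer.grab_frame('top'); c,f,o,M=cal('top')
for r in viewer.mark_of('handle_bar','top')[:1]: print(r['position'],r['p'],at_z('top',r['position'],.111), 'expect',np.array([.485,.1155])+.115*np.array([-.339,.941]))
for k,z in(('mouth',.125),('drum',.0),('slot',.125),('rib',.097),('lid_center',.046)):
    print(k,[(at_z('top',r['position'],z).round(4)[:2].tolist(),round(r['p'],2)) for r in viewer.mark_of(k,'top')][:3])
print(shift([.5955,-.242,.031]))
E
python3 -m crank '[{"x":0,"y":0.5,"z":0,"turn":-0.15,"fingers":0},{"x":0.04,"y":1,"z":0,"turn":-0.3,"fingers":0},{"x":0.04,"y":1,"z":0,"turn":-0.467,"fingers":0},{"x":0.04,"y":1,"z":0,"turn":-0.467,"fingers":0}]'
python3 - <<'E'
from h import *
im,d=viewer.grab_frame('top'); viewer.grab_frame('side')
cv2.imwrite('pics/top4.png',cv2.resize(im[200:310,170:300],None,fx=5,fy=5,interpolation=cv2.INTER_CUBIC))
for n in('top','side'):
  for k,z in(('mouth',.125),('slot',.125),('rib',.097),('handle_bar',.111),('lid_center',.046)):
    print(n,k,[(at_z(n,r['position'],z).round(4)[:2].tolist(),round(r['p'],2)) for r in viewer.mark_of(k,n)][:3])
s=telemetry.observe();print(s['orientation'],shift([.5955,-.242,.031]))
E
```

```text
clock: 7.18
tool_pos: [0.49, 0.0253, 0.21]
orientation: [-3.097, -0.523, 0.0]
force: [0.9, 1.3, -0.1]
gripper_width: 0.0427
finger_force: 0.0
clock: 7.42
tool_pos: [0.5267, -0.0687, 0.2098]
orientation: [-3.097, -0.521, 0.0]
force: [0.2, 0.9, 0.3]
gripper_width: 0.0427
finger_force: 0.0
[194.2, 261.9] 0.62 [0.45446588 0.22501472 0.111     ] expect [0.446015 0.223715]
mouth [([0.4783, 0.1163], 0.8)]
drum [([0.4919, 0.1147], 0.92), ([0.4985, 0.1228], 0.51)]
slot [([0.4497, 0.1306], 0.94), ([0.451, 0.2238], 0.66)]
rib [([0.4581, 0.1671], 0.85)]
lid_center [([0.4388, -0.2616], 0.91), ([0.591, -0.2324], 0.78), ([0.3081, -0.355], 0.73)]
[0.0909321  1.88333343 1.78617441]
clock: 8.28
tool_pos: [0.5621, -0.1611, 0.21]
orientation: [-2.881, -1.25, 0.0]
force: [-0.6, -0.4, -0.6]
gripper_width: 0.0428
finger_force: 0.0
top mouth [([0.4849, 0.1108], 0.98)]
top slot [([0.4492, 0.1351], 0.7)]
top rib [([0.4647, 0.1653], 0.57)]
top handle_bar [([0.4476, 0.2222], 0.61), ([0.446, 0.1236], 0.46)]
top lid_center [([0.3195, -0.3558], 0.95), ([0.45, -0.2646], 0.49), ([0.5929, -0.2371], 0.46)]
side mouth [([0.4832, 0.1004], 0.77)]
side slot [([0.4547, 0.1264], 0.63)]
side rib [([0.4702, 0.1659], 0.97), ([0.4536, 0.1971], 0.58), ([0.5777, -0.1118], 0.19)]
side handle_bar [([0.45, 0.2149], 0.55)]
side lid_center [([0.3153, -0.356], 0.88), ([0.6022, -0.2281], 0.75), ([0.4667, 0.1336], 0.75)]
[2.88143310e+00 1.25167943e+00 1.87400418e-04] [-0.35599459  0.78863312  1.79348981]
```

View pics/top4.png

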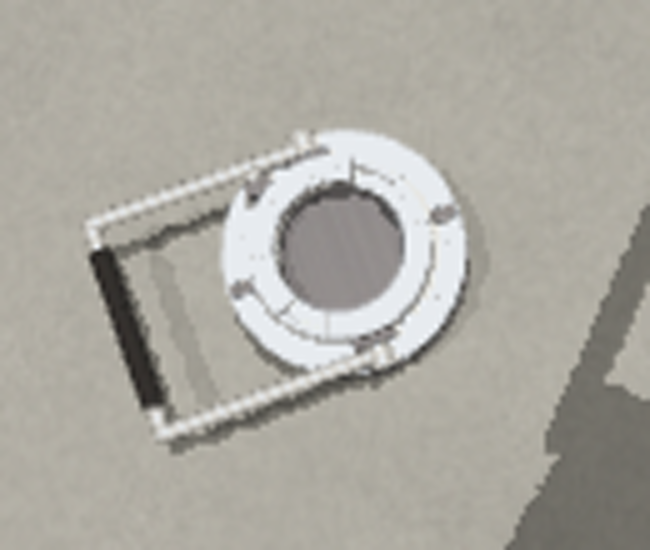

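The top view confirms the handle lies level over the +y side, with its bar at about (125,330). The slot edges are at (290,305) and (328,325), and the ribs are at (245,288) and (440,213). I'll refine the drum centre and yaw from these.

```bash
python3 - <<'E'
from h import *
im,d=viewer.grab_frame('top')
def px(a,b): return (170+(a+.5)/5-.5,200+(b+.5)/5-.5)
w=lambda a,b,z: at_z('top',px(a,b),z)[:2]
r1,r2=w(245,288,.097),w(440,213,.097); v=r1-r2; print('ribs',(r1+r2)/2,np.hypot(*v),np.degrees(np.arctan2(v[1],v[0]))-90)
h1,h2=w(98,257,.115),w(152,402,.115); v=h1-h2; print('bar',(h1+h2)/2,np.hypot(*v),np.degrees(np.arctan2(v[1],v[0])))
c,f,o,M=cal('top'); vv,uu=np.mgrid[200:310,170:300]; g=d[200:310,170:300]
P=np.array([[at_d('top',(u,q),g[q-200,u-170]) for u in range(170,300)] for q in range(200,310)])
z=P[...,2]
C=np.array([.485,.1155])
from scipy.optimize import minimize
# outer body disc: boundary at r=.0625 for shoulder; neck rim r .033-.046
Q=P[(z>.117)&(z<.133)][:,:2]; Q=Q[np.hypot(*(Q-C).T)<.055]
def cost(c,ro,ri,Q): r=np.hypot(*(Q-c).T); return np.sum(np.clip(r-ro,0,.004)**2)+np.sum(np.clip(ri-r,0,.004)**2)
print('rim',len(Q),minimize(cost,C,args=(.046,.033,Q),method='Nelder-Mead').x, Q.mean(0))
# mouth: deep pixels
hsel=(z<.08)&(np.hypot(P[...,0]-C[0],P[...,1]-C[1])<.05)
m=cv2.inRange(im[200:310,170:300],(0,0,0),(175,175,175)); 
n,l,st,ce=cv2.connectedComponentsWithStats(((m>0)&(np.hypot(P[...,0]-C[0],P[...,1]-C[1])<.05)).astype(np.uint8))
k=1+np.argmax(st[1:,4]); print('mouth',st[k],at_z('top',ce[k]+[170,200],.125)[:2])
for a in (w(290,305,.125),w(328,325,.125)): q=a-C; print(np.degrees(np.arctan2(q[1],q[0])),np.hypot(*q))
# lid again
im0=np.load('Ptop.npy'); L=im0[np.hypot(im0[...,0]-.595,im0[...,1]+.242)<.07]; Q=L[(L[:,2]>.019)][:,:2]
print('lid',minimize(cost,[.595,-.242],args=(.046,0,Q),method='Nelder-Mead').x,len(Q))
Ps=np.load('Pside.npy');L=Ps[np.hypot(Ps[...,0]-.595,Ps[...,1]+.24)<.07]; Q=L[(L[:,2]>.014)][:,:2];print('lid',minimize(cost,[.595,-.242],args=(.046,0,Q),method='Nelder-Mead').x,len(Q))
E
```

```text
ribs [0.48461043 0.11531014] 0.10656616053136196 20.204074116708824
bar [0.44539876 0.2232923 ] 0.07794518311676932 20.87386451040159Traceback (most recent call last):
  File "<stdin>", line 8, in <module>
  File "h.py", line 14, in at_d
    o,d=ray(n,p); return o+d*dep
        ~~~^^^^^
  File "h.py", line 8, in ray
    c,f,o,M=cal(n); d=np.array([(p[0]-c['cx'])/f,(p[1]-c['cy'])/f]); u=d.copy()
            ~~~^^^
  File "h.py", line 5, in cal
    c=viewer.get_calibration(n); f=210/np.tan(np.radians(c['vertical_fov'])/2)
ValueError: time passes only in moves, steps and waits
```

```bash
sed -i 's/^def cal/import functools\n@functools.lru_cache\ndef cal/' h.py
python3 -m crank '[{"x":-0.2,"y":0.4,"z":0.3,"turn":0,"fingers":0},{"x":-0.36,"y":0.79,"z":0.8,"turn":0,"fingers":0},{"x":-0.36,"y":0.79,"z":1,"turn":0,"fingers":0},{"x":-0.36,"y":0.79,"z":1,"turn":0,"fingers":0}]'
python3 - <<'E'
from h import *
s=telemetry.observe();print(s['orientation'],shift([.5953,-.242,.032]))
im,d=viewer.grab_frame('side')
for r in viewer.mark_of('lid_center','side'): print(r['position'],r['p'],at_z('side',r['position'],.046))
print(proj('side',[.5953,-.242,.046]))
E
```

```text
clock: 9.43
tool_pos: [0.5933, -0.2419, 0.1071]
orientation: [-2.877, -1.248, 0.006]
force: [-0.0, -0.1, -0.1]
gripper_width: 0.0424
finger_force: 0.0
[-2.87712225 -1.24843377  0.005982  ] [0.01387787 0.01995436 0.75053636]
[282.0, 193.8] 0.65 [ 0.60952256 -0.25603037  0.046     ]
[323.9, 192.8] 0.52 [ 0.44779967 -0.28554968  0.046     ]
[300.9, 238.1] 0.17 [0.49697428 0.0139501  0.046     ]
[284.96650249 195.93318942]
```

```bash

python3 -m crank '[{"x":0,"y":0,"z":0.4,"turn":0,"fingers":0},{"x":0,"y":0,"z":0.65,"turn":0,"fingers":0},{"x":0,"y":0,"z":0.77,"turn":0,"fingers":0},{"x":0,"y":0,"z":0.77,"turn":0,"fingers":0}]'
python3 -m crank '[{"x":0,"y":0,"z":0,"turn":0,"fingers":-1},{"x":0,"y":0,"z":0,"turn":0,"fingers":-1},{"x":0,"y":0,"z":0,"turn":0,"fingers":-1},{"x":0,"y":0,"z":0,"turn":0,"fingers":-1},{"x":0,"y":0,"z":0,"turn":0,"fingers":-1}]' 70
```

```text
clock: 10.02
tool_pos: [0.5957, -0.2423, 0.034]
orientation: [2.88, 1.253, 0.001]
force: [0.0, -0.1, 0.1]
gripper_width: 0.0426
finger_force: 0.0
clock: 10.65
tool_pos: [0.5969, -0.2433, 0.0354]
orientation: [2.879, 1.251, 0.004]
force: [0.4, 0.5, 6.4]
gripper_width: 0.0128
finger_force: 70.0
```

```bash

python3 -m crank '[{"x":0,"y":0,"z":-0.2,"turn":0,"fingers":-1},{"x":0,"y":0,"z":-0.5,"turn":0,"fingers":-1},{"x":0,"y":0,"z":-1,"turn":0,"fingers":-1},{"x":0,"y":0,"z":-1,"turn":0,"fingers":-1}]'
python3 -m crank '[{"x":0,"y":0,"z":-0.4,"turn":0,"fingers":-1},{"x":0.28,"y":-0.5,"z":-0.8,"turn":0,"fingers":-1},{"x":0.56,"y":-1,"z":-0.8,"turn":0,"fingers":-1},{"x":0.56,"y":-1,"z":-0.8,"turn":0,"fingers":-1}]'
python3 -m crank '[{"x":0.28,"y":-0.5,"z":0,"turn":0,"fingers":-1},{"x":0.56,"y":-1,"z":0,"turn":-0.15,"fingers":-1},{"x":0.56,"y":-1,"z":0,"turn":-0.3,"fingers":-1},{"x":0.56,"y":-1,"z":0,"turn":-0.45,"fingers":-1},{"x":0.56,"y":-1,"z":0,"turn":-0.6,"fingers":-1},{"x":0.56,"y":-1,"z":0,"turn":-0.75,"fingers":-1},{"x":0.56,"y":-1,"z":0,"turn":-0.9,"fingers":-1},{"x":0.56,"y":-1,"z":0,"turn":-0.9,"fingers":-1}]'
python3 -m crank '[{"x":0,"y":0,"z":0,"turn":-0.15,"fingers":-1},{"x":0,"y":0,"z":0,"turn":-0.3,"fingers":-1},{"x":0,"y":0,"z":0,"turn":-0.45,"fingers":-1},{"x":0,"y":0,"z":0,"turn":-0.6,"fingers":-1},{"x":0,"y":0,"z":0,"turn":-0.75,"fingers":-1},{"x":0,"y":0,"z":0,"turn":-0.9,"fingers":-1},{"x":0,"y":0,"z":0,"turn":-0.9,"fingers":-1}]'
cat > chk.py <<'E'
from h import *
s=telemetry.observe(); T=s['tool_pos']; m=R.from_rotvec(s['orientation']).as_matrix()
print('phi',np.degrees(np.arctan2(m[1,0],m[0,0])),'tilt',np.degrees(np.arccos(-m[2,2])),T,'cl',s['clock'])
print('to centre',shift([.4846,.1153,T[2]]), s['joints'])
E
cat > lid.py <<'E'
from chk import *
im,d=viewer.grab_frame('side')
c,f,o,M=cal('side')
P=[]
for v in range(120,340):
    for u in range(180,430):
        if d[v,u]>0:
            p=at_d('side',(u,v),d[v,u])
            if np.hypot(*(p-T)[:2])<.065 and -.045<p[2]-T[2]<.03: P.append(p)
P=np.array(P); np.save('Pl.npy',P)
print('masks',[(proj('side',[T[0],T[1],T[2]+.0106]).round(1),np.round(r['position'],1),round(r['p'],2)) for r in viewer.mark_of('lid_center','side')])
x=np.array([m[0,0],m[1,0],0]); y=np.array([m[0,1],m[1,1],0]); q=P-T
for lo in np.arange(-.045,.03,.004):
    k=q[(q[:,2]>=lo)&(q[:,2]<lo+.004)]
    if len(k)>3: print(round(lo,3),len(k),'x',(k@x).min().round(4),(k@x).max().round(4),'y',(k@y).min().round(4),(k@y).max().round(4))
cv2.imwrite('pics/lid_%d.png'%int(s['clock']*100),cv2.resize(im[150:300,220:390],None,fx=4,fy=4,interpolation=cv2.INTER_CUBIC)); print('pics/lid_%d.png'%int(s['clock']*100))
E
python3 lid.py
```

```text
clock: 11.15
tool_pos: [0.5986, -0.2442, 0.1393]
orientation: [2.873, 1.249, 0.01]
force: [0.4, -0.3, -4.0]
gripper_width: 0.0131
finger_force: 69.0
clock: 11.65
tool_pos: [0.5575, -0.1286, 0.2117]
orientation: [-2.874, -1.257, 0.005]
force: [-0.4, -0.8, -4.1]
gripper_width: 0.0131
finger_force: 69.9
clock: 12.65
tool_pos: [0.5245, -0.0244, 0.2116]
orientation: [-2.0, -2.419, 0.003]
force: [-0.4, 0.0, -3.5]
gripper_width: 0.013
finger_force: 70.6
clock: 13.52
tool_pos: [0.525, -0.0243, 0.2124]
orientation: [-0.687, -3.064, 0.0]
force: [0.6, -0.1, -3.9]
gripper_width: 0.0128
finger_force: 70.6
phi 154.7329899385519 tilt 0.10450640481744365 [ 0.5250221  -0.02426379  0.2123825 ] cl 13.525
to centre [9.61257318e-01 1.08957931e+00 1.04163827e-03] [-2.10836159e-01  1.19623895e-01  1.68234875e+00 -1.66149370e-04
  1.34143680e+00 -1.34060254e+00]
masks [(array([293.8, 186.2]), array([361.8, 188.2]), 0.79), (array([293.8, 186.2]), array([293.7, 187.5]), 0.71), (array([293.8, 186.2]), array([299.7, 246.4]), 0.5)]
-0.037 7 x -0.0071 0.0346 y -0.0008 0.0271
-0.033 10 x 0.0004 0.0381 y -0.0013 0.0287
-0.029 6 x 0.0048 0.038 y 0.0037 0.0299
-0.017 28 x -0.0406 0.0474 y -0.0186 0.0468
-0.013 154 x -0.0448 0.0472 y -0.0404 0.0471
-0.009 53 x -0.037 0.0449 y -0.023 0.0436
-0.005 16 x -0.0325 0.0391 y 0.0004 0.0106
-0.001 23 x -0.0314 0.04 y 0.0003 0.0149
0.003 15 x -0.0326 0.0396 y 0.0012 0.0118
0.007 26 x -0.0334 0.0384 y -0.0015 0.0212
0.011 19 x -0.0336 0.0388 y 0.0 0.0208
0.015 25 x -0.0326 0.0403 y -0.0005 0.024
0.019 23 x -0.0319 0.0379 y -0.0022 0.0203
0.023 23 x -0.0313 0.0379 y -0.0115 0.0224
0.027 18 x -0.0033 0.0348 y -0.0064 0.0216
pics/lid_1352.png
```

```bash

python3 -m crank '[{"x":0.3,"y":0.35,"z":0,"turn":0,"fingers":-1},{"x":0.6,"y":0.7,"z":0,"turn":0,"fingers":-1},{"x":0.94,"y":1,"z":0,"turn":0,"fingers":-1},{"x":0.94,"y":1,"z":0,"turn":0,"fingers":-1}]'
python3 -m crank '[{"x":0,"y":0.09,"z":0.15,"turn":-0.007,"fingers":-1},{"x":0,"y":0.09,"z":0.25,"turn":-0.007,"fingers":-1},{"x":0,"y":0.09,"z":0.25,"turn":-0.007,"fingers":-1}]'
python3 lid.py
```

```text
clock: 14.12
tool_pos: [0.4811, 0.1087, 0.2129]
orientation: [-0.678, -3.066, -0.001]
force: [0.9, -0.5, -3.7]
gripper_width: 0.0127
finger_force: 70.6
clock: 14.5
tool_pos: [0.4854, 0.1136, 0.1862]
orientation: [-0.671, -3.065, 0.002]
force: [-0.9, -0.1, -3.2]
gripper_width: 0.0129
finger_force: 70.5
phi 155.3019163868143 tilt 0.24874871667171553 [0.48543582 0.11361632 0.1861805 ] cl 14.5
to centre [1.46285554e-02 1.18043151e-02 2.72565425e-05] [ 5.63170011e-02  9.00848491e-02  1.77213958e+00 -2.89194405e-04
  1.28370085e+00 -1.08333816e+00]
masks [(array([300. , 218.4]), array([298.2, 216.7]), 0.82), (array([300. , 218.4]), array([359. , 185.6]), 0.79), (array([300. , 218.4]), array([322.2, 195.5]), 0.71)]
-0.037 6 x 0.0075 0.0241 y 0.0105 0.023
-0.033 4 x 0.0031 0.0364 y 0.0024 0.027
-0.017 33 x -0.0343 0.047 y -0.0024 0.0479
-0.013 209 x -0.0441 0.0475 y -0.0392 0.0469
-0.009 54 x -0.0356 0.0439 y -0.0329 0.0431
-0.005 16 x -0.0308 0.0402 y -0.0019 0.0092
-0.001 19 x -0.0348 0.0401 y -0.0043 0.015
0.003 26 x -0.0312 0.0397 y -0.0054 0.018
0.007 29 x -0.034 0.0389 y -0.004 0.0217
0.011 26 x -0.034 0.0379 y 0.0002 0.0223
0.015 26 x -0.0336 0.0408 y -0.0064 0.0216
0.019 24 x -0.0276 0.0388 y -0.0057 0.0216
0.023 21 x -0.0035 0.0396 y -0.0022 0.0221
0.027 35 x -0.0046 0.0386 y -0.0081 0.0226
pics/lid_1450.png
```

```bash

python3 -m crank '[{"x":0,"y":0.01,"z":0.1,"turn":0,"fingers":-1},{"x":0,"y":0.01,"z":0.2,"turn":0,"fingers":-1},{"x":0,"y":0.01,"z":0.28,"turn":0,"fingers":-1},{"x":0,"y":0.01,"z":0.28,"turn":0,"fingers":-1}]'
python3 chk.py
python3 -m crank '[{"x":0,"y":0,"z":0.05,"turn":0,"fingers":-1},{"x":0,"y":0,"z":0.1,"turn":0,"fingers":-1},{"x":0,"y":0,"z":0.1,"turn":0,"fingers":-1}]'
python3 chk.py
```

```text
clock: 15.1
tool_pos: [0.4859, 0.1153, 0.1591]
orientation: [-0.669, -3.067, 0.001]
force: [-0.8, -0.1, -4.3]
gripper_width: 0.0129
finger_force: 70.6
phi 155.3944399242462 tilt 0.14727342834754936 [0.48594635 0.11532237 0.15905924] cl 15.1
to centre [ 1.21477388e-02 -5.80913796e-03  3.45825970e-05] [ 5.95401784e-02  1.22161458e-01  1.79759233e+00  5.99382116e-06
  1.22440926e+00 -1.08181152e+00]
clock: 15.48
tool_pos: [0.4865, 0.1153, 0.1498]
orientation: [-0.669, -3.068, 0.0]
force: [-1.5, -0.3, -3.4]
gripper_width: 0.0129
finger_force: 70.6
phi 155.3950070076401 tilt 0.05914975940116336 [0.48650571 0.11534174 0.14979824] cl 15.475
to centre [ 1.71529730e-02 -8.31408113e-03  1.96775546e-05] [ 5.94970717e-02  1.33844303e-01  1.80564959e+00  3.07087222e-05
  1.20313072e+00 -1.08187238e+00]
```

```bash

python3 -m crank '[{"x":0,"y":0,"z":0.04,"turn":0,"fingers":-1},{"x":0,"y":0,"z":0.07,"turn":0,"fingers":-1},{"x":0,"y":0,"z":0.09,"turn":0,"fingers":-1},{"x":0,"y":0,"z":0.09,"turn":0,"fingers":-1}]'
python3 chk.py
python3 -m crank '[{"x":0,"y":0,"z":0.02,"turn":0,"fingers":-1},{"x":0,"y":0,"z":0.02,"turn":0,"fingers":-1}]'
python3 lid.py
```

```text
clock: 15.98
tool_pos: [0.4867, 0.1153, 0.1411]
orientation: [-0.669, -3.069, 0.0]
force: [-0.1, 1.2, -3.7]
gripper_width: 0.013
finger_force: 70.6
phi 155.39186446851897 tilt 0.028167449582254138 [0.48673251 0.11532618 0.14105256] cl 15.975
to centre [ 1.92793144e-02 -9.11797034e-03  1.04844345e-05] [ 5.94403135e-02  1.45225874e-01  1.81294955e+00  2.73482462e-05
  1.18390820e+00 -1.08187340e+00]
clock: 16.23
tool_pos: [0.4872, 0.1153, 0.1406]
orientation: [0.669, 3.069, 0.0]
force: [-3.5, -0.9, 5.1]
gripper_width: 0.0129
finger_force: 71.8
phi 155.39785312414034 tilt 0.02972567645052443 [0.48717566 0.11534613 0.14056992] cl 16.225
to centre [ 2.32263613e-02 -1.11422255e-02 -1.31228485e-05] [ 5.95200542e-02  1.46134483e-01  1.81303093e+00 -1.29039621e-04
  1.18192236e+00 -1.08183894e+00]
masks [(array([299.4, 231.1]), array([300.2, 232.2]), 0.89), (array([299.4, 231.1]), array([322.6, 196.9]), 0.77), (array([299.4, 231.1]), array([361.4, 186.9]), 0.57)]
-0.045 40 x -0.0093 0.0485 y -0.0238 0.0582
-0.041 34 x -0.0382 0.0468 y -0.0283 0.0535
-0.037 46 x -0.0447 0.0579 y -0.041 0.0584
-0.033 72 x -0.0394 0.0618 y -0.044 0.0621
-0.029 48 x -0.0404 0.048 y -0.0423 0.0585
-0.025 37 x -0.0229 0.0477 y -0.0208 0.0578
-0.021 33 x -0.0301 0.0475 y -0.0203 0.0502
-0.017 39 x -0.0308 0.0461 y -0.0344 0.0485
-0.013 191 x -0.0434 0.0461 y -0.0433 0.047
-0.009 60 x -0.0344 0.0465 y -0.0318 0.0474
-0.005 21 x -0.0254 0.0401 y -0.0029 0.0127
-0.001 19 x -0.0325 0.0407 y -0.0036 0.0106
0.003 17 x -0.019 0.0391 y -0.0027 0.02
0.007 26 x -0.0339 0.0395 y 0.0008 0.0197
0.011 30 x -0.0374 0.0402 y -0.0041 0.022
0.015 16 x -0.0322 0.0398 y -0.0013 0.0202
0.019 28 x -0.0366 0.04 y -0.0053 0.0221
0.023 17 x -0.0071 0.0383 y -0.0068 0.0185
0.027 30 x -0.0061 0.0389 y -0.0106 0.0203
pics/lid_1622.png
```

```bash

python3 -m crank '[{"x":0,"y":0,"z":-0.005,"turn":0.1,"fingers":-1},{"x":0,"y":-0.005,"z":-0.005,"turn":0.2,"fingers":-1},{"x":0,"y":-0.005,"z":-0.005,"turn":0.3,"fingers":-1},{"x":0.005,"y":-0.01,"z":-0.005,"turn":0.4,"fingers":-1},{"x":0.005,"y":-0.01,"z":-0.005,"turn":0.4,"fingers":-1}]'
python3 chk.py
python3 -c "
from h import *
print(telemetry.observe()['moment'])"
```

```text
clock: 16.95
tool_pos: [0.487, 0.1147, 0.1406]
orientation: [1.291, 2.862, 0.002]
force: [0.7, -0.4, 2.4]
gripper_width: 0.0129
finger_force: 71.4
phi 131.44288351163007 tilt 0.12887601030786186 [0.48695844 0.11465804 0.14056803] cl 16.95
to centre [ 2.04220548e-02 -1.34301827e-02 -5.15157637e-05] [ 5.80284385e-02  1.44237398e-01  1.81522688e+00  8.03316267e-05
  1.17988029e+00 -6.65318062e-01]
[ 0.0258693   0.21244585 -0.0865654 ]
```

```bash

python3 -m crank '[{"x":0,"y":0,"z":0,"turn":0.1,"fingers":-1},{"x":0,"y":-0.005,"z":0,"turn":0.2,"fingers":-1},{"x":0,"y":-0.005,"z":0,"turn":0.3,"fingers":-1},{"x":0,"y":-0.005,"z":0,"turn":0.354,"fingers":-1},{"x":0,"y":-0.005,"z":0,"turn":0.354,"fingers":-1},{"x":0,"y":-0.005,"z":0,"turn":0.354,"fingers":-1}]'
python3 lid.py | head -3
python3 - <<'E'
from h import *
P=np.load('Pl.npy'); s=telemetry.observe(); T=s['tool_pos']; print(s['moment'])
q=P-T; k=(q[:,2]>.002)&(q[:,2]<.035); B=q[k]
# line of the lower bar face/ends below fingers
m=R.from_rotvec(s['orientation']).as_matrix(); k=(q[:,2]>-.006)&(q[:,2]<.028)&(abs(q@m[:,1])<.01); B=q[k][:,:2]; w,v=np.linalg.eigh(np.cov(B.T)); v=v[:,1]; print(len(B),np.degrees(np.arctan2(v[1],v[0]))%180, ((B@v).min(),(B@v).max()))
im,d=viewer.grab_frame('top'); im2,_=viewer.grab_frame('side')
cv2.imwrite('pics/end.png',np.hstack([cv2.resize(im2[180:290,245:355],(400,400)),cv2.resize(im[190:310,170:290],(400,400))]))
E
```

```text
clock: 17.7
tool_pos: [0.4865, 0.1144, 0.1406]
orientation: [1.796, 2.576, 0.002]
force: [0.1, 0.3, 3.8]
gripper_width: 0.0127
finger_force: 71.7
phi 110.22201011003669 tilt 0.1203507164814141 [0.48654606 0.11438862 0.14056967] cl 17.7
to centre [ 1.52787306e-02 -1.51107323e-02 -3.79503095e-05] [ 5.74751518e-02  1.43369453e-01  1.81622338e+00  1.73955010e-04
  1.17990548e+00 -2.95532084e-01]
[ 0.04661547  0.02407252 -0.04136694]
72 112.95785684873717 (np.float64(-0.017602314495056122), np.float64(0.04265413626033282))
```

View pics/end.png

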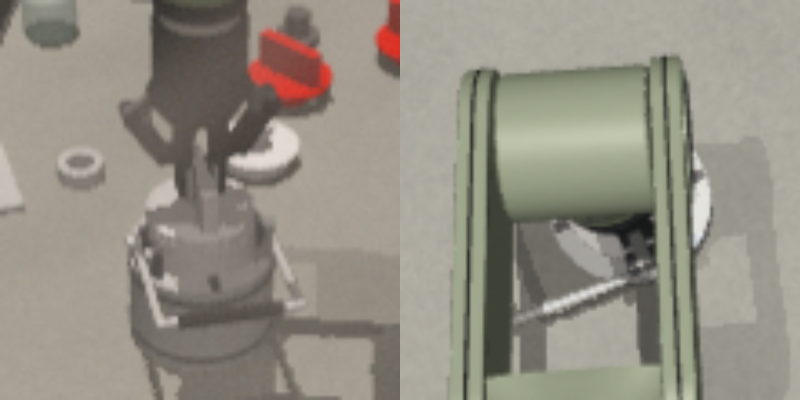

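The lid's flange is on the rim (TCP z is 0.1406, expected about 0.140). Its bar (side crop (205,210)) points at the rib (215,283) after a 45° clockwise turn. The handle still lies level and the gripper still holds the lid, so I'm handing in.

```bash
python3 -c "
from workcell import env
print(env.finish_job())"
```

```text
the job is handed in; nothing more can be done
None
```

I swung the handle out to its end detent, seated the steel bar-grip lid and turned it 45° clockwise to the vent position, then handed the job in with the gripper still holding it; the judge's result was not shown.

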